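# Find the key that opens the burn-in drawer

### The job

A meter in the middle drawer of the white drawer unit (red lamp) has failed its burn-in. The drawer is locked, and only one of the three keys in the key stand fits its lock. Try the keys in turn until one goes fully down, give it a quarter turn clockwise, leave it standing turned in the lock and pull the drawer open by at least 8 cm; hang every key that does not fit back upright in the key stand, in any hole, and leave the two meters on top of the unit alone.

Things in the scene. Friction and masses are not known exactly. Their poses are not given: they have to be found in the camera images.
- unit: white drawer unit fixed to the table, 384 mm wide, 280 deep, top 100 mm up; three drawers side by side, equal locks on its top, 124 mm apart, each on its drawer's middle line. Origin: foot of its front edge, middle; x to its back, y left, z up. A lock: steel ring, 32 mm inside, 42 outside, 12 high, round a brass spindle 13 mm high: a square, two pins or three pins, with tapered or rounded tips
- lock (a point): centre of the middle drawer's lock, at the unit's top (= floor of the ring); axes as the unit's. Takes its key with key x along this x, same way round (red mark on the ring: -x side), 0.6 to 0.9 mm play each side. The right key goes down to the floor; a wrong one stays 11 to 13 mm higher. Unlocks by a quarter turn clockwise from above (stop at 95 degrees, 0.05 N m, play up to 9 degrees, stays put)
- drawer (a joint): travel of the middle drawer in m: 0 shut, grows as it is pulled out to the handle's side (the unit's -x), stop at 0.12. Locked, it moves no more than about 1 mm; unlocked, it slides with about 2 N and stays where it is left
- drawer_handle (a point): middle of the middle drawer's handle: a dark round bar 12 mm thick, 84 mm long, level along the unit's y, its centre 45 mm in front of the drawer's face and about 72 mm over the table, with a 39 mm gap behind it, open above and below. Axes as the unit's; moves with the drawer
- key_stand: steel stand for the keys, left or right of the unit, fixed: 250 mm long, 80 wide, top plate's upper face 50 mm up, with three round 31 mm holes in a row along its length, at x = -80, 0 and 80 mm. A key hangs with its tube through a hole and its collar on the plate, its lower end 10 mm over the table. Origin: centre of its underside; x along its length, z up
- key_a: one of three keys alike outside; which one fits changes. Upright steel tube 24 mm across, its lower end (unseen) with a square, two or three holes 18 mm deep; collar 38 mm across from 40 to 46 mm up; flat black wing to hold, 60 mm long, 12 thick, from 56 to 90 mm up. 0.14 kg. Origin: centre of lower end; x along the wing, z up. Starts in the stand, wing within 15 degrees of its length
- key_b: another of the three keys, described under key_a; same size, look and axes
- key_c: another of the three keys, described under key_a; same size, look and axes
- meter_1: white display meter, 85 x 105 mm, 35 mm high, standing on the back half of the unit's top; leave it alone. Origin: centre of its underside
- meter_2: a second white display meter like meter_1, beside it; leave it alone
Things that resemble listed ones, but are neither listed nor needed, are in the scene too. Leave any brown look-alike of the key_a alone.

How it is judged (in metres and radians):
On the way, in this order (a step that is already met when the one before it is completed fails the run):
1. a key is fully down in the lock of the middle drawer (((horizontal distance between key_a and lock below 0.006 m and z of key_a in the frame of lock below 0.005 m and angle between key_a's own z axis and vertical below 0.15 rad) or (horizontal distance between key_b and lock below 0.006 m and z of key_b in the frame of lock below 0.005 m and angle between key_b's own z axis and vertical below 0.15 rad) or (horizontal distance between key_c and lock below 0.006 m and z of key_c in the frame of lock below 0.005 m and angle between key_c's own z axis and vertical below 0.15 rad))), for 0.2 s.
2. the key that is fully down has been given its quarter turn (((horizontal distance between key_a and lock below 0.006 m and z of key_a in the frame of lock below 0.005 m and angle between key_a's own z axis and vertical below 0.15 rad and angle between the x axis of key_a and the y axis of lock, either way round below 0.5 rad) or (horizontal distance between key_b and lock below 0.006 m and z of key_b in the frame of lock below 0.005 m and angle between key_b's own z axis and vertical below 0.15 rad and angle between the x axis of key_b and the y axis of lock, either way round below 0.5 rad) or (horizontal distance between key_c and lock below 0.006 m and z of key_c in the frame of lock below 0.005 m and angle between key_c's own z axis and vertical below 0.15 rad and angle between the x axis of key_c and the y axis of lock, either way round below 0.5 rad))), for 0.2 s.
3. the middle drawer is pulled open by at least 8 cm (value of joint drawer above 0.08 m), for 0.2 s.
At the end, for the whole second after the job is handed in: Drawer open over 80 mm; one key in the lock (within 6 mm of its centre, under 5 mm above the recess floor), wing across the unit within 28 degrees; the others hang in the stand (foot 5 to 16 mm up, within 10 mm of its centre line); all keys upright within 8 degrees and at rest (value of joint drawer above 0.08 m and ((horizontal distance between key_a and lock below 0.006 m and z of key_a in the frame of lock below 0.005 m and angle between key_a's own z axis and vertical below 0.15 rad and angle between the x axis of key_a and the y axis of lock, either way round below 0.5 rad) or (horizontal distance between key_b and lock below 0.006 m and z of key_b in the frame of lock below 0.005 m and angle between key_b's own z axis and vertical below 0.15 rad and angle between the x axis of key_b and the y axis of lock, either way round below 0.5 rad) or (horizontal distance between key_c and lock below 0.006 m and z of key_c in the frame of lock below 0.005 m and angle between key_c's own z axis and vertical below 0.15 rad and angle between the x axis of key_c and the y axis of lock, either way round below 0.5 rad)) and ((horizontal distance between key_a and lock below 0.006 m and z of key_a in the frame of lock below 0.005 m and angle between key_a's own z axis and vertical below 0.15 rad and angle between the x axis of key_a and the y axis of lock, either way round below 0.5 rad) or (z of key_a in the frame of key_stand between 0.005 and 0.016 m and x of key_a in the frame of key_stand between -0.09 and 0.09 m and y of key_a in the frame of key_stand between -0.01 and 0.01 m and angle between key_a's own z axis and vertical below 0.15 rad)) and ((horizontal distance between key_b and lock below 0.006 m and z of key_b in the frame of lock below 0.005 m and angle between key_b's own z axis and vertical below 0.15 rad and angle between the x axis of key_b and the y axis of lock, either way round below 0.5 rad) or (z of key_b in the frame of key_stand between 0.005 and 0.016 m and x of key_b in the frame of key_stand between -0.09 and 0.09 m and y of key_b in the frame of key_stand between -0.01 and 0.01 m and angle between key_b's own z axis and vertical below 0.15 rad)) and ((horizontal distance between key_c and lock below 0.006 m and z of key_c in the frame of lock below 0.005 m and angle between key_c's own z axis and vertical below 0.15 rad and angle between the x axis of key_c and the y axis of lock, either way round below 0.5 rad) or (z of key_c in the frame of key_stand between 0.005 and 0.016 m and x of key_c in the frame of key_stand between -0.09 and 0.09 m and y of key_c in the frame of key_stand between -0.01 and 0.01 m and angle between key_c's own z axis and vertical below 0.15 rad)) and linear speed of each of key_a, key_b, key_c below 0.03 m/s and velocity of joint drawer between -0.02 and 0.02 m/s); the robot touches nothing.
It fails at once if the first meter on top of the unit is shifted by more than 25 mm or tipped (distance of meter_1 from where it was at the start of the episode above 0.025 m or angle between meter_1's own z axis and vertical above 0.3 rad).
It fails at once if the second meter on top of the unit is shifted by more than 25 mm or tipped (distance of meter_2 from where it was at the start of the episode above 0.025 m or angle between meter_2's own z axis and vertical above 0.3 rad).
It also fails if it takes over 72 s, if anything falls off the work surface, if the arm or the gripper's body presses on something with over 40 N, if the wrist force passes 120 N, or if a joint passes its speed limit or range.

### The arm

A 6-joint arm with a two-finger parallel gripper is mounted at the origin on the work surface. World frame = base frame: x ahead of the robot, y to its left, z up, the work surface at z = 0. Lengths are in m, angles in degrees, forces in N, time in s.
With the tool pointing down it reaches from about 0.375 to 0.75 m from the base axis. Payload 9 kg.
Tool frame: the origin (TCP) lies midway between the tips of the shut fingers; the grasp point (between the pads) lies 19 mm behind it; x points along the fingers, z is the direction in which the jaws open and shut, and the axes are right-handed (so a half turn about x gives the same grasp; the last joint's range is limited). The gripper opens to 85 mm and grips with 20 to 120 N. Pads are 22 mm wide; open, the fingers measure 114 mm over their backs; the gripper's body (76 mm by 85 mm) begins 54 mm behind the grasp point. The pads swing forward as they close: fully open they stand 13 mm farther back than shut.
Start: joints at [-80.884, 5.964, 5.575, 89.605, 0, 77.527], TCP at [0.221, -0.558, 0.231] pointing down, gripper open.
Joint ranges: [-171.21, 171.21], [-48.23, 106.86], [-62.78, 66.21], [-105.2, 120.99], [-86.42, 89.51], [-180, 180]. Speed limits (degrees/s): [127.2, 127.2, 147.25, 180, 180, 180].

### API

Orientations are given as [roll, pitch, yaw] about the fixed x, y, z axes, in that order (R = Rz(yaw) Ry(pitch) Rx(roll)).
In Python, from station import get_state, get_image, finish_job, search_frame, masks_of, place_of gives the robot as it stands.
- The arm moves only by the shell command python3 -m crank 'ROWS' [OPENING] [FORCE]. ROWS is JSON, a list of rows, each an object with "dp": the shift along the world's x, y, z in m, a list of three; "rot": the turn, a rotation vector about the world's x, y, z in degrees, a list of three. A call has 1 to 8 rows; each row shifts and turns the commanded pose from where the row before left it; what a row does not reach is not made up. A row lasts 1/12 s, in which the tool goes at most 41.7 mm and 7.16 degrees, less where a joint would pass 70% of its speed; a pose out of reach is approached as far as the arm can. A call with a gripper value outside its range is refused whole. OPENING is the finger opening in m, from 0 to 0.0854, set as the call begins (- or left out, the last holds). The fingers move at their own pace and stop on an object; FORCE is the grip in N (left out, the last holds). Time passes only in rows, so rows that do not move let the fingers close. It gives the time, the measured TCP pose, the force and the opening at its end, in the units of the state.
- get_state(): the state, without advancing time (a new reading comes with each control period).
- get_image(name): name is "side" or "top" or "wrist"; returns a dict with "pixels" (384x512x3 uint8, blue, green, red), "K" (3x3 intrinsics, pixels), "extrinsics" (4x4, takes a point from camera to world coordinates); the wrist camera has in their place "hand_eye" (4x4, takes a point from camera to tool coordinates, whose origin is the TCP and whose axes are the tool frame's). Camera axes: x right, y down, z forward; pixel columns grow to the right and rows downward; lengths in m; the calibration is good to about 2 mm. A picture is of the moment at which its call begins: read the wrist's pose just before it. There is no depth.
- finish_job(): hands the job in, once; it reports no verdict.
Trained networks look in a picture, given as the dict that the camera call returned (one of the last four; its "shot" number tells which), for a name from the list of things; names that differ only in an ending like _2 or _b are one class to them, and where a whole thing is asked for, a point or a joint stands for the part that bears it (a point fixed in the world has none). Each returns a list of dicts, best first, with "confidence" (0 to 1); they miss things now and then, are a little off and sometimes report something else, mostly with a low value. They report only what shows in the picture. A call takes as long as a camera call. They do not tell look-alikes from the thing itself.
- search_frame(picture, thing): "location" ([x, y, z] in m, in the coordinates of the camera as it stood for that picture, good to about 4 mm: the middle of the surface that is visible of it).
- masks_of(picture, thing): "region" (384x512 bool, what is visible of it).
- place_of(picture, thing): "location" ([x, y, z] in m, in the coordinates of the camera as it stood for that picture, good to about 4 mm: a listed point, or the origin of a listed thing).
The state is a dict: "time_s": time; "joint_positions": joint angles; "qd": joint speeds; "joint_efforts": joint torques, N m; "position": TCP position; "tcp_rot": TCP orientation; "wrist_force": force on the tool from outside, world axes, zero at the start; "moment": the same for the moment, N m; "opening": finger opening in m.
Only numpy, scipy, OpenCV 4.12 (cv2) and the standard library are available. Lean on these libraries where they do the work, as an engineer would, in place of code of your own. Each camera call takes 0.05 s, during which the arm holds its last target.

## Working session

There is one attempt and no reset: what is moved stays moved. The work goes in short steps, Python scripts to look and compute and a shell command to move; the robot and the scene stay as the last step left them, time stands still between calls to the robot, and variables do not carry over. Pictures are saved under pics/ and viewed, and the job is handed in when it is done.

```bash
ls; mkdir -p pics; python3 - <<'E'
from station import *
import cv2
s=get_state();print(s)
for n in ["side","top","wrist"]:
    p=get_image(n);cv2.imwrite(f"pics/{n}0.png",p["pixels"])
    print(n,p["shot"],p["K"],p.get("extrinsics",p.get("hand_eye")))
E
```

```text
pics
{'time_s': 0.0, 'joint_positions': array([-8.08837407e+01,  5.99967136e+00,  5.52717590e+00,  8.96040968e+01,
        1.56163246e-03,  7.75273721e+01]), 'qd': array([ 0.01521254,  0.00208733,  0.03276865, -0.01858179, -0.00347034,
        0.07871029]), 'joint_efforts': array([-1.43096945e-04, -5.56924868e+01,  5.03652298e+01,  1.68295694e-02,
       -3.77784681e-04, -1.75703111e-06]), 'position': array([ 0.22073671, -0.55756915,  0.23051268]), 'tcp_rot': array([166.35933623,  89.92339183,  97.94822235]), 'wrist_force': array([0.60589979, 1.34327134, 0.59705732]), 'moment': array([-0.02350269,  0.02854183, -0.0095623 ]), 'opening': 0.08585894398518727}
side 1 [[425.61326998   0.         255.26665454]
 [  0.         425.61326998 191.89539444]
 [  0.           0.           1.        ]] [[-0.89271559 -0.33984932  0.29590763  0.2578452 ]
 [-0.45032148  0.64890142 -0.61330051  0.67447686]
 [ 0.01641488 -0.68075649 -0.73232586  0.95916346]
 [ 0.          0.          0.          1.        ]]
top 2 [[438.10383122   0.         260.44351894]
 [  0.         438.10383122 189.92476788]
 [  0.           0.           1.        ]] [[ 0.00803897 -0.99812675  0.06064952  0.54812343]
 [-0.99970531 -0.00663277  0.02335145 -0.07297681]
 [-0.02290543 -0.06081936 -0.99788594  1.22493952]
 [ 0.          0.          0.          1.        ]]
wrist 3 [[320.32874697   0.         256.65102635]
 [  0.         320.32874697 191.10484395]
 [  0.           0.           1.        ]] [[-2.81294970e-04 -2.85122720e-01  9.58490978e-01 -1.43323696e-01]
 [ 7.43561727e-04 -9.58490811e-01 -2.85122452e-01  7.10799733e-02]
 [ 9.99999684e-01  6.32493696e-04  4.81624986e-04  8.59283392e-05]
 [ 0.00000000e+00  0.00000000e+00  0.00000000e+00  1.00000000e+00]]
```

View pics/side0.png

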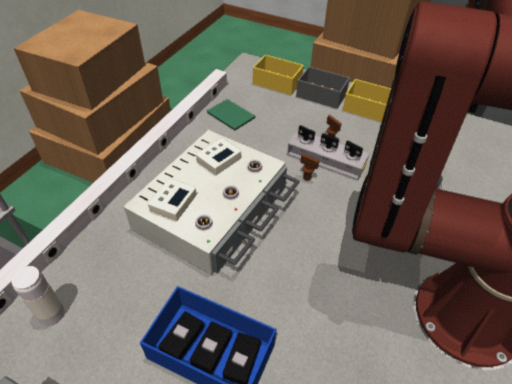

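View pics/top0.png

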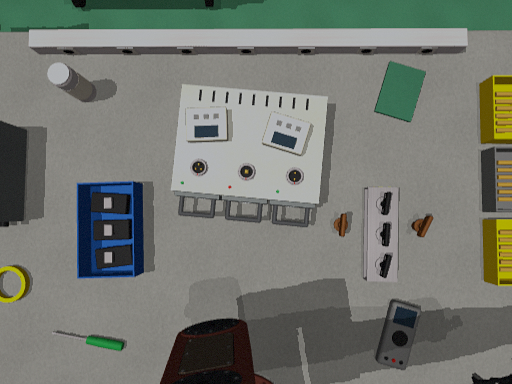

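View pics/wrist0.png

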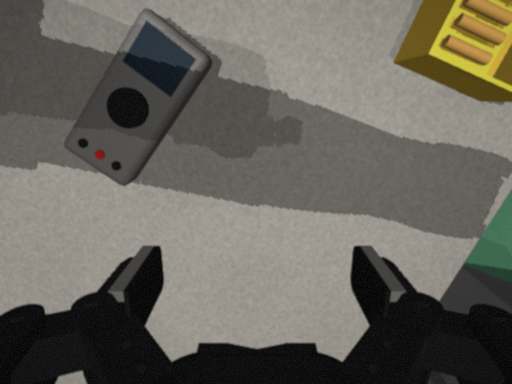

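The top view shows the unit with its middle lock at (247,171), red lamp at (229,187), and middle handle at (245,210). The stand is at (381,233), with black keys at (385,203), (385,234) and (385,265). The brown look-alikes at (341,224) and (423,226) stay alone.

```bash
cat > h.py <<'E'
from station import *
import numpy as np, cv2
from scipy.spatial.transform import Rotation as R
def T_tool(s=None):
    s=s or get_state()
    T=np.eye(4);T[:3,:3]=R.from_euler('xyz',s["tcp_rot"],degrees=True).as_matrix();T[:3,3]=s["position"];return T
def shot(n):
    s=get_state();p=get_image(n)
    p["T"]=np.array(p["extrinsics"]) if "extrinsics" in p else T_tool(s)@np.array(p["hand_eye"])
    return p
def w(p,x): return p["T"][:3,:3]@np.array(x)+p["T"][:3,3]
def onplane(p,uv,z):
    d=p["T"][:3,:3]@np.linalg.solve(p["K"],[uv[0],uv[1],1.]);o=p["T"][:3,3]
    return o+d*(z-o[2])/d[2]
def proj(p,X):
    c=p["T"][:3,:3].T@(np.array(X)-p["T"][:3,3]);q=p["K"]@c;return q[:2]/q[2]
def tri(ps,uvs):
    A=np.zeros((3,3));b=np.zeros(3)
    for p,uv in zip(ps,uvs):
        d=p["T"][:3,:3]@np.linalg.solve(p["K"],[uv[0],uv[1],1.]);d/=np.linalg.norm(d);M=np.eye(3)-np.outer(d,d);A+=M;b+=M@p["T"][:3,3]
    return np.linalg.solve(A,b)
E
python3 - <<'E'
from h import *
np.set_printoptions(precision=4,suppress=True)
for n in ["top","side"]:
    p=shot(n)
    for t in ["unit","lock","drawer_handle","key_stand","key_a","meter_1"]:
        for r in place_of(p,t)[:5]:
            X=w(p,r["location"]);print(n,t,round(r["confidence"],2),X,proj(p,X).round())
p=shot("top")
print(T_tool())
# stand corners, lock on planes
for uv in [(363.5,187),(398,187),(398,280),(365,280)]: print(onplane(p,uv,.05))
cv2.imwrite("pics/c1.png",np.hstack([cv2.resize(p["pixels"][150:230,170:330],None,fx=3,fy=3,interpolation=2),cv2.resize(p["pixels"][180:290,320:440],None,fx=2.18,fy=2.18,interpolation=2)[:240,:]]))
E
```

```text
top unit 0.91 [ 0.5988 -0.0069  0.0042] [247. 198.]
top lock 0.57 [ 0.6649 -0.0112  0.0989] [247. 171.]
top drawer_handle 0.82 [ 0.5451 -0.0015  0.0717] [243. 218.]
top key_stand 0.76 [ 0.5079 -0.369  -0.0011] [377. 232.]
top key_a 0.77 [ 0.526  -0.2577  0.0005] [337. 225.]
top key_a 0.71 [ 0.5043 -0.3666  0.0042] [377. 233.]
top key_a 0.55 [ 0.5859 -0.3734  0.0143] [380. 204.]
top key_a 0.5 [ 0.4267 -0.3765  0.0107] [381. 262.]
top meter_1 0.77 [ 0.7565 -0.1097  0.1008] [285. 136.]
top meter_1 0.72 [0.7817 0.0918 0.0986] [208. 126.]
side unit 0.88 [ 0.6015 -0.005   0.002 ] [250. 225.]
side lock 0.94 [ 0.6643 -0.0103  0.0999] [230. 193.]
side drawer_handle 0.6 [ 0.5088 -0.3738  0.008 ] [325. 156.]
side key_stand 0.61 [ 0.5024 -0.3693 -0.0002] [326. 160.]
side key_a 0.71 [ 0.5877 -0.3691  0.0083] [303. 150.]
side key_a 0.66 [ 0.4257 -0.3692  0.0107] [349. 165.]
side key_a 0.6 [ 0.5078 -0.3712  0.0071] [325. 157.]
side key_a 0.6 [ 0.5288 -0.2604 -0.0011] [307. 178.]
side key_a 0.5 [ 0.5203 -0.4751  0.0007] [332. 140.]
side meter_1 0.91 [ 0.7573 -0.1105  0.0975] [219. 161.]
side meter_1 0.62 [0.7809 0.0951 0.0989] [173. 204.]
[[ 0.      0.9298  0.3679  0.2208]
 [-0.0001  0.3679 -0.9298 -0.5579]
 [-1.     -0.      0.0001  0.2313]
 [ 0.      0.      0.      1.    ]]
[ 0.6292 -0.3211  0.05  ]
[ 0.6298 -0.4127  0.05  ]
[ 0.3841 -0.41    0.05  ]
[ 0.3831 -0.3235  0.05  ]
```

View pics/c1.png

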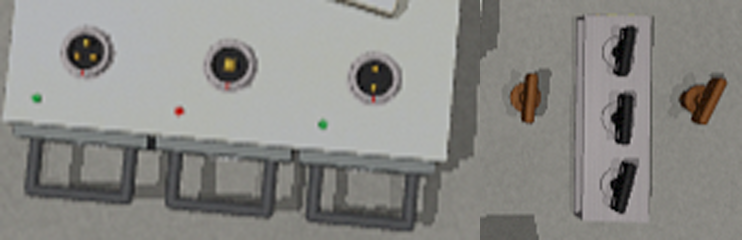

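```bash
python3 -m crank '[{"dp":[0.018,0.0117,0.001],"rot":[0,0,7]},{"dp":[0.018,0.0117,0.001],"rot":[0,0,7]},{"dp":[0.018,0.0117,0.001],"rot":[0,0,7]},{"dp":[0.018,0.0117,0.001],"rot":[0,0,7]},{"dp":[0.018,0.0117,0.001],"rot":[0,0,7]},{"dp":[0.018,0.0117,0.001],"rot":[0,0,7]},{"dp":[0.018,0.0117,0.001],"rot":[0,0,7]},{"dp":[0.018,0.0117,0.001],"rot":[0,0,7]}]' 0.05 60
python3 -m crank '[{"dp":[0.018,0.0117,0.001],"rot":[0,0,7]},{"dp":[0.018,0.0117,0.001],"rot":[0,0,7]},{"dp":[0.018,0.0117,0.001],"rot":[0,0,7]},{"dp":[0.018,0.0117,0.001],"rot":[0,0,7]},{"dp":[0.018,0.0117,0.001],"rot":[0,0,7]},{"dp":[0.018,0.0117,0.001],"rot":[0,0,7]},{"dp":[0.018,0.0117,0.001],"rot":[0,0,7]},{"dp":[0.018,0.0117,0.001],"rot":[0,0,7]}]'
python3 -m crank '[{"dp":[0,0,0],"rot":[0,0,7]},{"dp":[0,0,0],"rot":[0,0,7]},{"dp":[0,0,0],"rot":[0,0,7]},{"dp":[0,0,0],"rot":[0,0,7]},{"dp":[0,0,0],"rot":[0,0,6.4]},{"dp":[0,0,0],"rot":[0,0,7]},{"dp":[0,0,0],"rot":[0,0,5]},{"dp":[0,0,0],"rot":[0,0,0]}]'
python3 - <<'E'
from h import *
np.set_printoptions(precision=4,suppress=True)
p=shot("wrist");cv2.imwrite("pics/w1.png",p["pixels"]);print(p["T"],T_tool())
for t in ["key_stand","key_a"]:
    for r in place_of(p,t)[:5]:
            X=w(p,r["location"]);print(t,round(r["confidence"],2),X,proj(p,X).round())
import pickle;pickle.dump(p,open("w1.pkl","wb"))
for r in masks_of(p,"key_a"):
    m=r["region"].astype(np.uint8);ys,xs=np.nonzero(m);print(round(r["confidence"],2),m.sum(),xs.mean(),ys.mean())
E
```

```text
time_s: 1.57
position: [0.3656, -0.4637, 0.2394]
tcp_rot: [-34.3, 90.0, -46.3]
wrist_force: [-0.1, 0.1, -0.0]
opening: 0.0498
time_s: 2.23
position: [0.5096, -0.3701, 0.2474]
tcp_rot: [-69.7, 90.0, -25.8]
wrist_force: [0.1, -0.6, -0.5]
opening: 0.0498
time_s: 2.9
position: [0.5088, -0.3708, 0.2473]
tcp_rot: [-31.5, 90.0, 58.7]
wrist_force: [0.4, -0.1, 0.2]
opening: 0.05
[[-0.0045  0.958   0.2869  0.4344]
 [ 1.      0.0042  0.0014 -0.3717]
 [ 0.0001  0.2869 -0.958   0.3906]
 [ 0.      0.      0.      1.    ]] [[-0.     -1.      0.0018  0.5088]
 [ 0.0001  0.0018  1.     -0.3707]
 [-1.      0.      0.0001  0.2473]
 [ 0.      0.      0.      1.    ]]
key_stand 0.66 [ 0.5011 -0.3683  0.0004] [259. 152.]
key_a 0.97 [ 0.5028 -0.3676  0.0138] [260. 155.]
key_a 0.95 [ 0.585  -0.3725  0.0114] [255. 219.]
key_a 0.77 [ 0.4242 -0.3692  0.0119] [259.  86.]
key_a 0.75 [ 0.5294 -0.2588  0.0004] [346. 175.]
key_a 0.73 [ 0.5228 -0.4729  0.0076] [174. 170.]
0.85 1361 161.6855253490081 184.08596620132255
0.84 1254 255.64673046251994 238.6116427432217
0.75 1778 359.4454443194601 185.5596175478065
0.72 13094 258.73232014663205 144.31793187719566
0.66 1408 258.27627840909093 166.0838068181818
0.6 1679 260.9583085169744 81.32995830851698
```

View pics/w1.png

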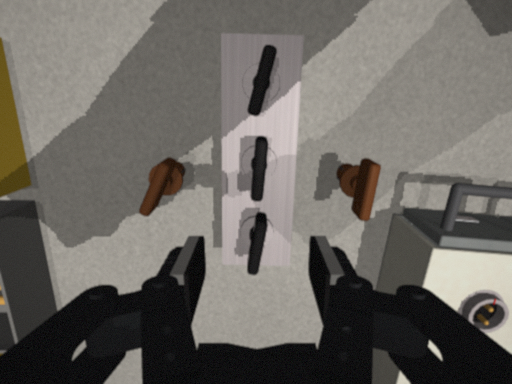

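```bash
cat > fit.py <<'E'
from h import *
from scipy.optimize import minimize
def hull(p,x,y,th,zf,S=4):
    c,s=np.cos(th),np.sin(th);pts=[]
    for a in(-.03,.03):
        for b in(-.006,.006):
            for z in(.056,.090): pts.append(proj(p,[x+c*a-s*b,y+s*a+c*b,zf+z]))
    return cv2.convexHull(np.array(pts,np.float32))
def fitkey(ps,x,y,th,zf=.01,thr=50,freez=False):
    ms=[]
    for p in ps:
        h=hull(p,x,y,th,zf)[:,0];x0,y0=np.floor(h.min(0)-10).astype(int);x1,y1=np.ceil(h.max(0)+10).astype(int)
        g=p["pixels"][y0:y1,x0:x1].max(2);S=4
        big=cv2.resize(g,None,fx=S,fy=S,interpolation=cv2.INTER_LINEAR)
        m=(big<thr).astype(np.uint8)
        n,l,st,_=cv2.connectedComponentsWithStats(m);k=1+np.argmax(st[1:,4]);ms.append(((l==k).astype(np.float32),x0,y0,S))
    def cost(v):
        t=0
        for p,(m,x0,y0,S) in zip(ps,ms):
            h=(hull(p,v[0]*1e-3,v[1]*1e-3,v[2]/50,v[3]*1e-3 if freez else zf)-[x0-.5,y0-.5])*S-.5
            r=np.zeros(m.shape,np.uint8);cv2.fillConvexPoly(r,np.round(h*16).astype(np.int32),1,shift=4)
            r=r.astype(np.float32);t+=1-(r*m).sum()/np.maximum(r,m).sum()
        return t/len(ps)
    v0=[x*1e3,y*1e3,th*50]+([zf*1e3] if freez else [])
    s=np.vstack([v0]+[np.array(v0)+d for d in np.diag([4,4,4,8][:len(v0)])])
    r=minimize(cost,v0,method="Nelder-Mead",options=dict(initial_simplex=s,xatol=.02,fatol=1e-4))
    r=minimize(cost,r.x,method="Nelder-Mead",options=dict(xatol=.02,fatol=1e-4))
    v=r.x;return np.array([v[0],v[1],np.degrees(v[2]/50)]+list(v[3:])),r.fun
E
python3 - <<'E'
from fit import *
import pickle
np.set_printoptions(precision=2,suppress=True)
p=pickle.load(open("w1.pkl","rb"));q=shot("top")
for x,y,th in [(.424,-.369,-15),(.503,-.369,0),(.585,-.372,0)]:
    for ps,f in [([p],0),([q],0),([p,q],1)]:
        print(fitkey(ps,x,y,np.radians(th),freez=f))
# stand corners in wrist
g=cv2.resize(p["pixels"],None,fx=3,fy=3,interpolation=2)
cv2.imwrite("pics/w1c.png",g[60:860,600:960])
E
```

```text
(array([ 423.59, -367.81,  -14.33]), np.float64(0.1713358759880066))
(array([ 425.18, -365.9 ,  -15.57]), np.float64(0.22491037845611572))
(array([ 423.12, -367.95,  -14.78,    1.3 ]), np.float64(0.18182623386383057))
(array([ 504.13, -370.21,   -3.55]), np.float64(0.21672046184539795))
(array([ 506.77, -369.22,   -3.22]), np.float64(0.2833896279335022))
(array([ 505.28, -370.34,   -4.08,    1.79]), np.float64(0.2353837788105011))
(array([ 581.58, -371.42,   -5.98]), np.float64(0.23659759759902954))
(array([ 584.92, -369.44,  -10.  ]), np.float64(0.2948433756828308))
(array([ 586.44, -372.11,   -8.91,   -0.55]), np.float64(0.24591049551963806))
```

View pics/w1c.png

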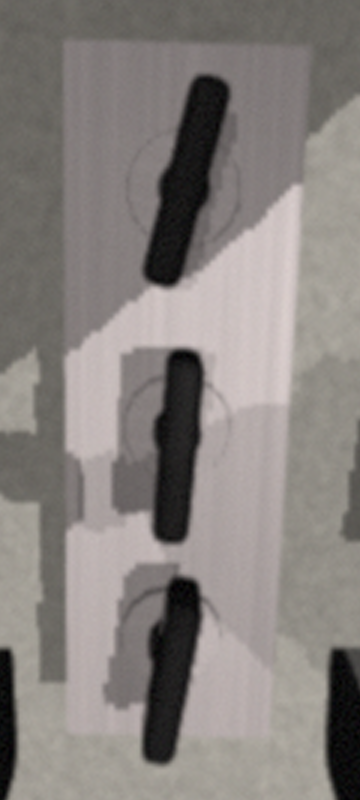

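The wrist view shows keys at (263,80), (260,168) and (257,243), with brown look-alikes to the sides. The wing fit gives key centres near x 0.424, 0.504 and 0.584 m, y −0.370 m, hanging at the expected height within 1 cm. I'll take the middle key first.

```bash
python3 -m crank '[{"dp":[-0.005,0.001,-0.03],"rot":[0,0,-4]},{"dp":[0,0,-0.035],"rot":[0,0,0]},{"dp":[0,0,-0.035],"rot":[0,0,0]},{"dp":[0,0,-0.03],"rot":[0,0,0]},{"dp":[0,0,-0.03],"rot":[0,0,0]},{"dp":[0,0,-0.015],"rot":[0,0,0]},{"dp":[0,0,-0.004],"rot":[0,0,0]},{"dp":[0,0,0],"rot":[0,0,0]}]'
python3 - <<'E'
from h import *
p=shot("wrist");cv2.imwrite("pics/w2.png",p["pixels"])
E
```

```text
time_s: 3.82
position: [0.5032, -0.369, 0.0672]
tcp_rot: [44.6, 89.9, 130.5]
wrist_force: [-0.1, -0.7, 0.6]
opening: 0.0496
```

View pics/w2.png

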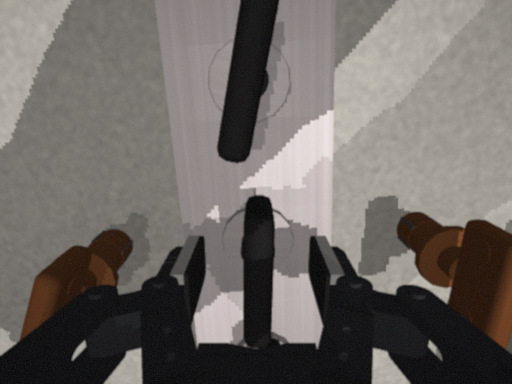

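The wing stands between the fingers at (258,270), so I'll close, then lift.

```bash
python3 -m crank '[{"dp":[0,0,0],"rot":[0,0,0]},{"dp":[0,0,0],"rot":[0,0,0]},{"dp":[0,0,0],"rot":[0,0,0]},{"dp":[0,0,0],"rot":[0,0,0]}]' 0 70
python3 - <<'E'
from h import *
p=shot("wrist");cv2.imwrite("pics/w3.png",p["pixels"])
E
```

```text
time_s: 4.2
position: [0.5044, -0.3705, 0.0699]
tcp_rot: [-133.5, 89.9, -47.5]
wrist_force: [-0.5, 0.3, 8.0]
opening: 0.0112
```

View pics/w3.png

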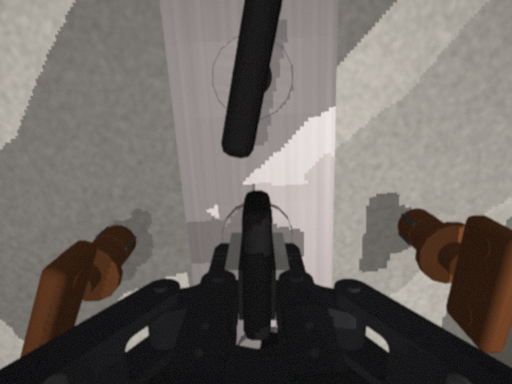

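```bash
python3 -m crank '[{"dp":[0,0,0.01],"rot":[0,0,0]},{"dp":[0,0,0.03],"rot":[0,0,0]},{"dp":[0,0,0.035],"rot":[0,0,0]},{"dp":[0,0,0.035],"rot":[0,0,0]},{"dp":[0,0,0.035],"rot":[0,0,0]},{"dp":[0,0,0.02],"rot":[0,0,0]},{"dp":[0,0,0.0],"rot":[0,0,0]}]'
python3 - <<'E'
from h import *
p=shot("wrist");cv2.imwrite("pics/w4.png",cv2.resize(p["pixels"][150:384,140:380],None,fx=2.5,fy=2.5,interpolation=2));print(get_state()["opening"],T_tool())
q=shot("side");cv2.imwrite("pics/s4.png",cv2.resize(q["pixels"][50:230,230:430],None,fx=3,fy=3,interpolation=2))
E
```

```text
time_s: 4.83
position: [0.5051, -0.3712, 0.24]
tcp_rot: [-133.6, 89.5, -47.6]
wrist_force: [-0.2, -0.2, -0.9]
opening: 0.0111
0.011256329139736307 [[ 0.00328216 -0.99754358  0.06997167  0.50462924]
 [-0.00353391  0.06996004  0.99754354 -0.37065522]
 [-0.99998837 -0.00352137 -0.00329561  0.23670702]
 [ 0.          0.          0.          1.        ]]
```

View pics/w4.png

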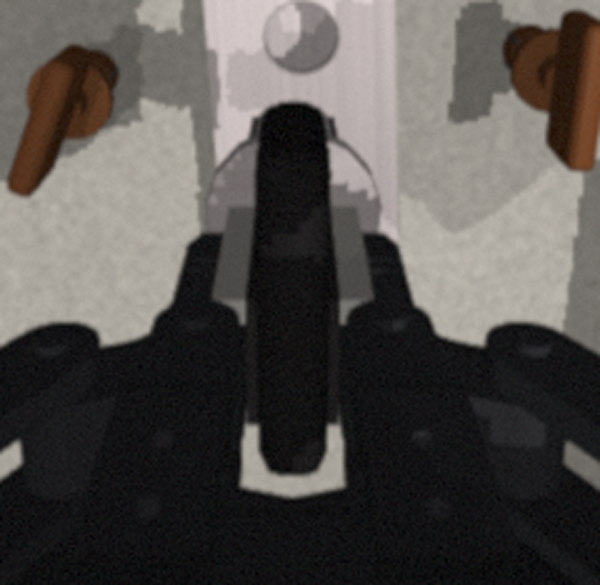

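View pics/s4.png

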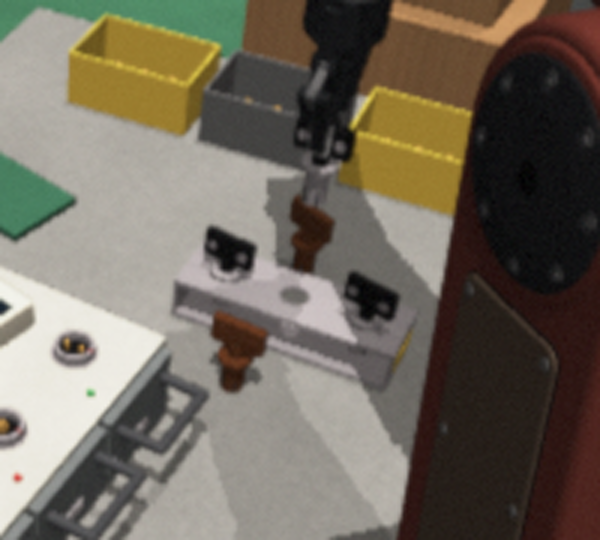

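```bash
python3 - <<'E'
from h import *
p=get_image("wrist");H=np.array(p["hand_eye"]);q=dict(p,T=H)
def tp(uv,xt):
    d=H[:3,:3]@np.linalg.solve(p["K"],[uv[0],uv[1],1.]);o=H[:3,3];return o+d*(xt-o[0])/d[0]
for up in (.028,.031,.034):
    a=tp((258,338.5),-up);b=tp((258,191.5),-up+.034);b2=tp((258,191.5),-up);print(up,a,b,b2,(a+b)/2, a[1]-b[1])
    print("collar pred", [q and proj(q,[-up+.044+.0,y,0]).round(1) for y in (-.019,.019)],proj(q,[-up+.09,0,0]),proj(q,[-up+.044,0,-.019]),proj(q,[-up+.044,0,.019]))
E
```

```text
0.028 [-0.028      -0.02730437 -0.00013883] [ 0.006       0.02937698 -0.00010776] [-0.028       0.03960353 -0.00026928] [-0.011       0.00103631 -0.00012329] -0.05668135634731111
collar pred [array([257.9, 269.1]), array([258.1, 204.9])] [257.73151769 209.13523187] [223.02439043 237.98202619] [293.00558083 238.02568003]
0.031 [-0.031      -0.02466151 -0.00015648] [ 0.003       0.03027933 -0.00012201] [-0.031       0.04050587 -0.00028353] [-0.014       0.00280891 -0.00013924] -0.05494083667634166
collar pred [array([258. , 271.9]), array([258.1, 206.8])] [257.74653287 210.65746707] [222.46016749 240.38111301] [293.61705059 240.42532043]
0.034 [-0.034      -0.02201865 -0.00017412] [ 0.          0.03118167 -0.00013626] [-0.034       0.04140821 -0.00029779] [-0.017       0.00458151 -0.00015519] -0.05320031700537222
collar pred [array([258. , 274.8]), array([258.1, 208.8])] [257.76195466 212.22092363] [221.87666182 242.86219039] [294.24941617 242.90696406]
```

The key hangs clear in the fingers with the wing centred between the pads. Next I'll move toward the lock and measure it, together with the key's offset in hand, using the wrist camera.

```bash
python3 -m crank '[{"dp":[0.018,0.027,0.001],"rot":[0,0,-2]},{"dp":[0.018,0.027,0.001],"rot":[0,0,0]},{"dp":[0.018,0.027,0.001],"rot":[0,0,0]},{"dp":[0.018,0.027,0.001],"rot":[0,0,0]},{"dp":[0.018,0.027,0.001],"rot":[0,0,0]},{"dp":[0.018,0.027,0.001],"rot":[0,0,0]},{"dp":[0.018,0.027,0.001],"rot":[0,0,0]},{"dp":[0.018,0.027,0.001],"rot":[0,0,0]}]'
python3 -m crank '[{"dp":[0.018,0.027,0],"rot":[0,0,0]},{"dp":[0.018,0.027,0],"rot":[0,0,0]},{"dp":[0,0,0],"rot":[0,0,0]},{"dp":[0,0,0],"rot":[0,0,0]}]'
python3 - <<'E'
from h import *
import pickle
np.set_printoptions(precision=4,suppress=True)
p=shot("wrist");cv2.imwrite("pics/w5.png",p["pixels"]);pickle.dump(p,open("w5.pkl","wb"));print(T_tool())
for t in ["lock"]:
    for r in place_of(p,t)[:5]:
            X=w(p,r["location"]);print(t,round(r["confidence"],2),X,proj(p,X).round())
cv2.imwrite("pics/w5c.png",cv2.resize(p["pixels"][170:350,200:320],None,fx=4,fy=4,interpolation=2)[:600])
E
```

```text
time_s: 5.65
position: [0.6476, -0.1518, 0.2389]
tcp_rot: [70.4, 89.8, 154.3]
wrist_force: [0.8, 0.3, -1.6]
opening: 0.0108
time_s: 5.98
position: [0.6835, -0.0977, 0.2386]
tcp_rot: [75.4, 89.8, 159.6]
wrist_force: [-0.5, -0.0, -2.3]
opening: 0.0109
[[-0.0033 -0.9946  0.1035  0.6832]
 [ 0.0009  0.1035  0.9946 -0.099 ]
 [-1.      0.0034  0.0006  0.239 ]
 [ 0.      0.      0.      1.    ]]
lock 0.54 [0.7747 0.0966 0.0996] [465. 251.]
```

View pics/w5.png

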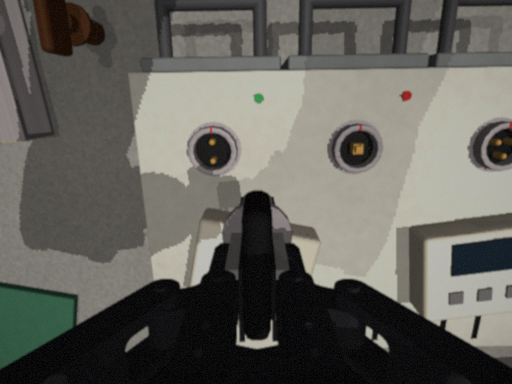

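View pics/w5c.png

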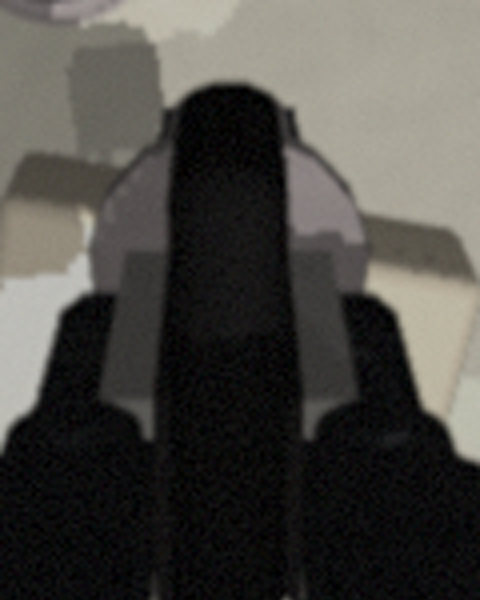

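```bash
python3 - <<'E'
from h import *
import pickle
np.set_printoptions(precision=4,suppress=True)
p=pickle.load(open("w5.pkl","rb"))
for c,n in (((213,148),"r"),((357,147),"m")):
    print(n,[onplane(p,c,z) for z in (.1,.112)])
im=p["pixels"].copy()
cv2.imwrite("pics/w5l.png",cv2.resize(im[115:185,180:400],None,fx=3.6,fy=3.6,interpolation=2))
E
```

```text
r [array([ 0.6496, -0.1336,  0.1   ]), array([ 0.6479, -0.1318,  0.112 ])]
m [array([ 0.6616, -0.007 ,  0.1   ]), array([ 0.6594, -0.0106,  0.112 ])]
```

View pics/w5l.png

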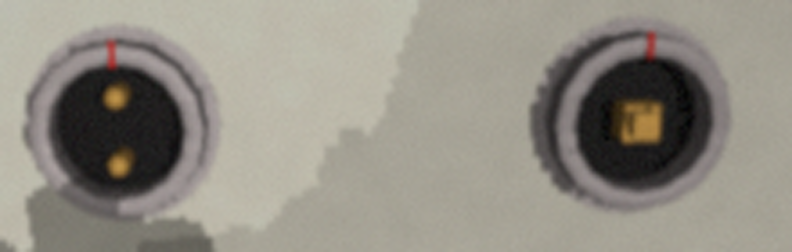

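```bash
python3 -m crank '[{"dp":[-0.005,0.022,0],"rot":[0,0,0]},{"dp":[-0.005,0.022,0],"rot":[0,0,0]},{"dp":[-0.005,0.022,-0.004],"rot":[0,0,0]},{"dp":[-0.0055,0.0235,-0.015],"rot":[0,0,0]},{"dp":[0,0,-0.015],"rot":[0,0,0]},{"dp":[0,0,-0.01],"rot":[0,0,0]},{"dp":[0,0,-0.005],"rot":[0,0,0]},{"dp":[0,0,0],"rot":[0,0,0]}]'
python3 - <<'E'
from h import *
import pickle
np.set_printoptions(precision=4,suppress=True)
p=shot("wrist");pickle.dump(p,open("w6.pkl","wb"));print(T_tool())
cv2.imwrite("pics/w6.png",cv2.resize(p["pixels"][165:315,180:340],None,fx=4,fy=4,interpolation=2))
q=shot("side");cv2.imwrite("pics/s6.png",cv2.resize(q["pixels"][110:230,170:300],None,fx=4,fy=4,interpolation=2))
E
```

```text
time_s: 6.75
position: [0.6624, -0.0114, 0.1906]
tcp_rot: [86.7, 89.9, 170.6]
wrist_force: [-0.8, -0.4, -0.9]
opening: 0.0109
[[-0.0012 -0.9943  0.1064  0.6629]
 [ 0.0002  0.1064  0.9943 -0.0114]
 [-1.      0.0012  0.0001  0.1918]
 [ 0.      0.      0.      1.    ]]
```

View pics/w6.png

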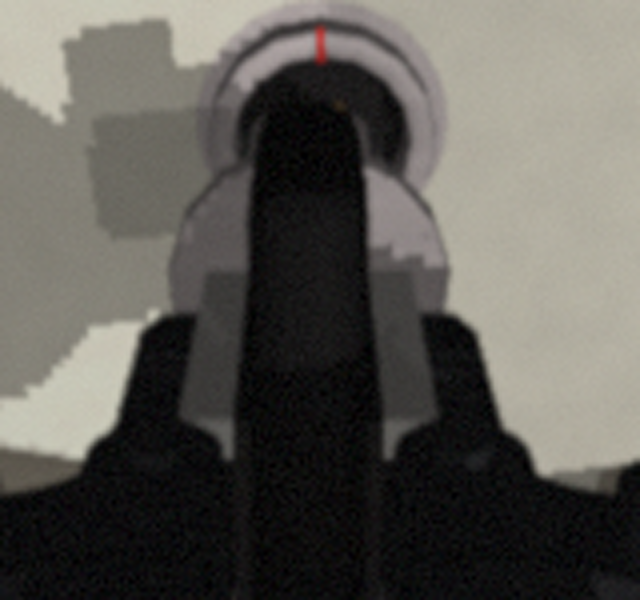

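View pics/s6.png

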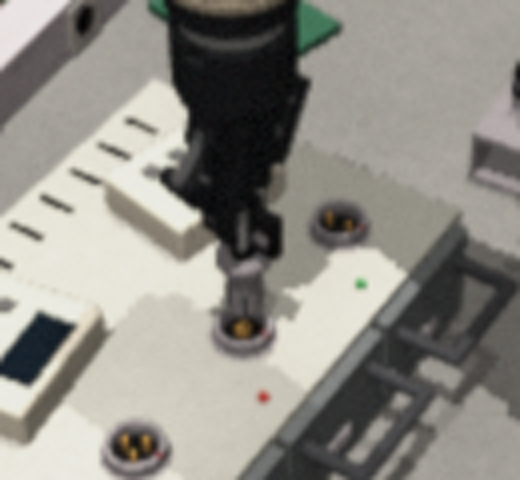

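```bash
cat > ov.py <<'E'
from h import *
import pickle
def ov(pk,out,lock,key,up,roi=(165,315,180,340),S=5):
    p=pk; T=p["T"]@np.linalg.inv(np.array(p["hand_eye"]))
    y0,y1,x0,x1=roi
    g=cv2.resize(p["pixels"][y0:y1,x0:x1],None,fx=S,fy=S,interpolation=2)
    g=cv2.convertScaleAbs(g,alpha=1.5,beta=30)
    a=np.linspace(0,2*np.pi,100)
    def dr(P,c):
        q=np.array([proj(p,X) for X in P]);q=((q-[x0,y0]+.5)*S-.5);cv2.polylines(g,[np.round(q*8).astype(np.int32)],True,c,1,cv2.LINE_AA,3)
    for r in(.016,.021): dr([[lock[0]+r*np.cos(t),lock[1]+r*np.sin(t),.112] for t in a],(0,255,0))
    dr([[lock[0]+.021*np.cos(t),lock[1]+.021*np.sin(t),.1] for t in a],(255,255,0))
    dr([T[:3,:3]@[-up+.044,key[0]+.019*np.cos(t),key[1]+.019*np.sin(t)]+T[:3,3] for t in a],(0,0,255))
    for f in(-up,-up+.034): dr([T[:3,:3]@[f,key[0]+b,key[1]+c]+T[:3,3] for b,c in((-.03,-.006),(.03,-.006),(.03,.006),(-.03,.006))],(255,0,255))
    cv2.imwrite(out,g)
    k=T[:3,:3]@[-up+.09,*key]+T[:3,3];print("key foot",k.round(4),"to lock",(np.array(lock)-k[:2]).round(4))
E
python3 - <<'E'
from ov import *
ov(pickle.load(open("w6.pkl","rb")),"pics/o6.png",(.6607,-.0093),(.0017,0),.029)
E
```

```text
key foot [ 0.6605 -0.0112  0.1296] to lock [0.0002 0.0019]
```

View pics/o6.png

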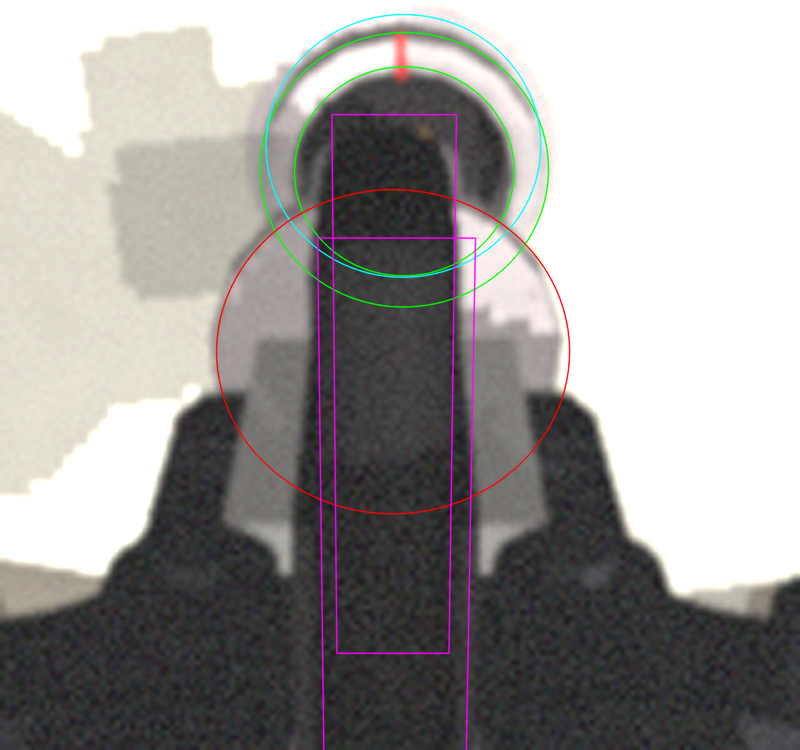

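```bash
python3 - <<'E'
from ov import *
ov(pickle.load(open("w6.pkl","rb")),"pics/o6b.png",(.6607,-.0096),(.0026,-.0007),.028,roi=(165,360,180,340),S=4)
E
```

```text
key foot [ 0.6596 -0.0118  0.1286] to lock [0.0011 0.0022]
```

View pics/o6b.png

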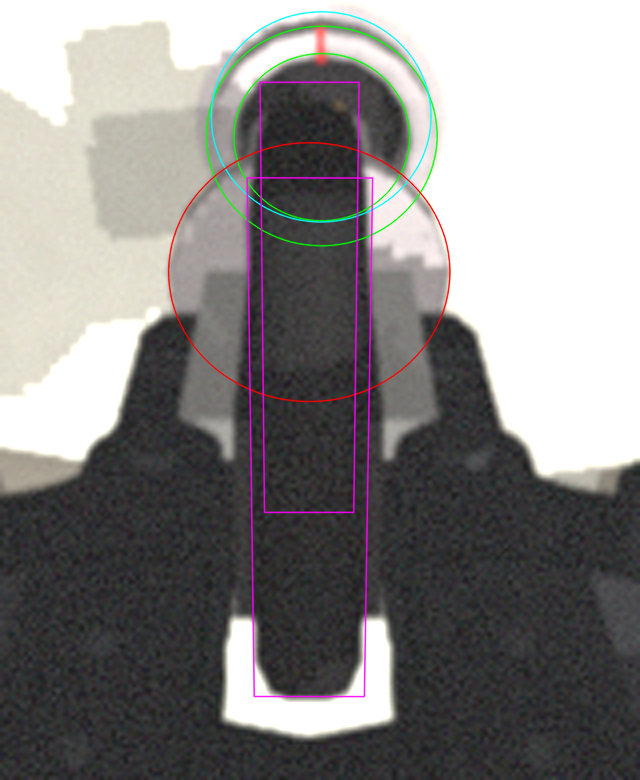

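```bash
cat > os_.py <<'E'
from h import *
def osd(q,out,lock,foot,zf,roi=(150,215,200,265),S=10):
    y0,y1,x0,x1=roi
    g=cv2.resize(q["pixels"][y0:y1,x0:x1],None,fx=S,fy=S,interpolation=cv2.INTER_CUBIC)
    a=np.linspace(0,2*np.pi,60)
    def dr(c,r,z,col):
        P=np.array([proj(q,[c[0]+r*np.cos(t),c[1]+r*np.sin(t),z]) for t in a]);P=(P-[x0,y0]+.5)*S-.5
        cv2.polylines(g,[np.round(P*8).astype(np.int32)],True,col,1,cv2.LINE_AA,3)
    for r in(.016,.021): dr(lock,r,.112,(0,255,0))
    dr(foot,.012,zf,(0,0,255));dr(foot,.012,zf+.04,(0,0,255));dr(foot,.019,zf+.04,(255,0,255));dr(foot,.019,zf+.046,(255,0,255))
    cv2.imwrite(out,g)
E
python3 - <<'E'
from os_ import *
q=shot("side")
osd(q,"pics/os6.png",(.6643,-.0103),(.6643-.0011,-.0103-.0022),.1286)
E
```

```text
(no output)
```

View pics/os6.png

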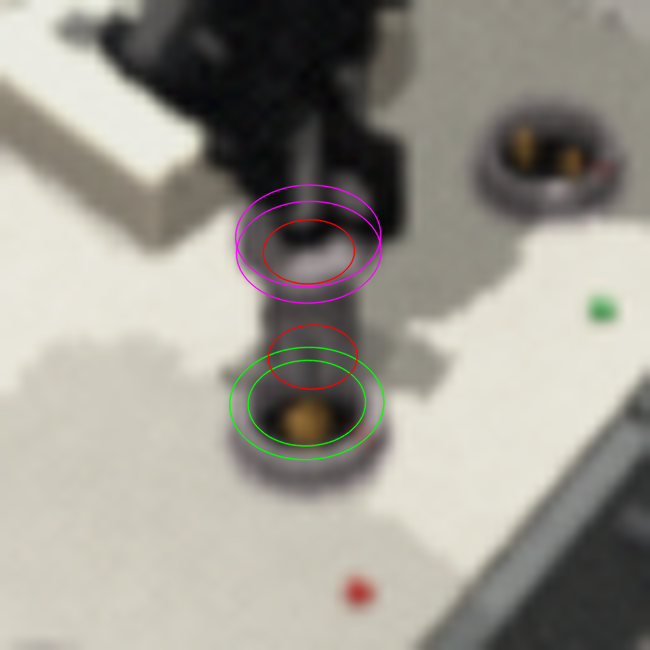

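```bash
python3 -m crank '[{"dp":[0.001,0.002,-0.004],"rot":[0,0,0]},{"dp":[0,0,-0.006],"rot":[0,0,0]},{"dp":[0,0,-0.003],"rot":[0,0,0]},{"dp":[0,0,0],"rot":[0,0,0]}]'
python3 -c "
from h import *
s=get_state();print(T_tool()[:3].round(4),s['wrist_force'],s['moment'])
p=shot('wrist')
import pickle;pickle.dump(p,open('w7.pkl','wb'))
from ov import ov
ov(p,'pics/o7.png',(.6607,-.0096),(.0026,-.0007),.028,S=5)"
```

```text
time_s: 7.23
position: [0.6638, -0.0082, 0.1781]
tcp_rot: [82.5, 89.9, 166.5]
wrist_force: [-0.3, 0.2, -1.3]
opening: 0.0111
[[-1.500e-03 -9.945e-01  1.047e-01  6.638e-01]
 [ 4.000e-04  1.047e-01  9.945e-01 -8.200e-03]
 [-1.000e+00  1.600e-03  2.000e-04  1.781e-01]] [-0.27825176  0.21430205 -1.3006081 ] [-0.04701411  0.03803942 -0.0411977 ]
key foot [ 0.6611 -0.0086  0.1161] to lock [-0.0004 -0.001 ]
```

View pics/o7.png

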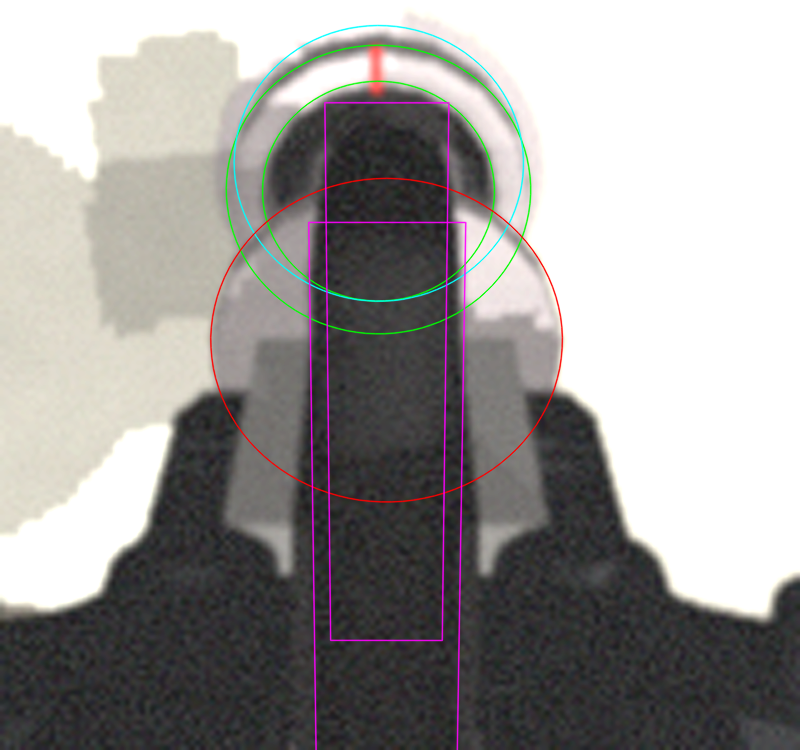

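```bash
python3 -m crank '[{"dp":[-0.0004,-0.0007,-0.001],"rot":[0,0,0]},{"dp":[0,0,-0.002],"rot":[0,0,0]},{"dp":[0,0,-0.002],"rot":[0,0,0]},{"dp":[0,0,-0.002],"rot":[0,0,0]}]'
python3 -c "
from h import *
s=get_state();print(T_tool()[:3].round(4),s['wrist_force'],s['moment'])"
```

```text
time_s: 7.62
position: [0.6639, -0.009, 0.1722]
tcp_rot: [-74.8, 90.0, 9.2]
wrist_force: [-0.8, -0.5, -1.9]
opening: 0.0111
[[ 2.000e-04 -9.945e-01  1.048e-01  6.639e-01]
 [ 0.000e+00  1.048e-01  9.945e-01 -9.000e-03]
 [-1.000e+00 -2.000e-04  0.000e+00  1.722e-01]] [-0.80380538 -0.51667751 -1.91429979] [0.00931204 0.01655391 0.00358948]
```

```bash
python3 -m crank '[{"dp":[0,0,-0.0015],"rot":[0,0,0]},{"dp":[0,0,-0.0015],"rot":[0,0,0]},{"dp":[0,0,-0.001],"rot":[0,0,0]}]'
python3 -c "
from h import *
s=get_state();print(T_tool()[:3].round(4),s['wrist_force'],s['moment'])"
```

```text
time_s: 7.87
position: [0.6638, -0.0089, 0.1681]
tcp_rot: [54.8, 90.0, 138.8]
wrist_force: [-0.5, 0.4, -1.4]
opening: 0.0111
[[-1.000e-04 -9.945e-01  1.047e-01  6.638e-01]
 [ 1.000e-04  1.047e-01  9.945e-01 -8.900e-03]
 [-1.000e+00  1.000e-04  1.000e-04  1.681e-01]] [-0.4728292   0.40400557 -1.44601274] [ 0.01256663 -0.0014097   0.0043958 ]
```

```bash
python3 -m crank '[{"dp":[0,0,-0.0015],"rot":[0,0,0]},{"dp":[0,0,-0.0015],"rot":[0,0,0]},{"dp":[0,0,-0.001],"rot":[0,0,0]}]'
python3 -c "
from h import *
s=get_state();print(T_tool()[:3].round(4),s['wrist_force'],s['moment'])
q=shot('side');cv2.imwrite('pics/s8.png',cv2.resize(q['pixels'][140:220,190:280],None,fx=7,fy=7,interpolation=2))"
```

```text
time_s: 8.12
position: [0.6638, -0.0089, 0.1641]
tcp_rot: [53.2, 90.0, 137.2]
wrist_force: [0.0, -0.7, -0.7]
opening: 0.0107
[[-1.000e-04 -9.945e-01  1.047e-01  6.638e-01]
 [ 1.000e-04  1.047e-01  9.945e-01 -8.900e-03]
 [-1.000e+00  1.000e-04  1.000e-04  1.641e-01]] [ 0.04978392 -0.72828441 -0.72305249] [ 0.00788415 -0.02206562  0.00864477]
```

View pics/s8.png

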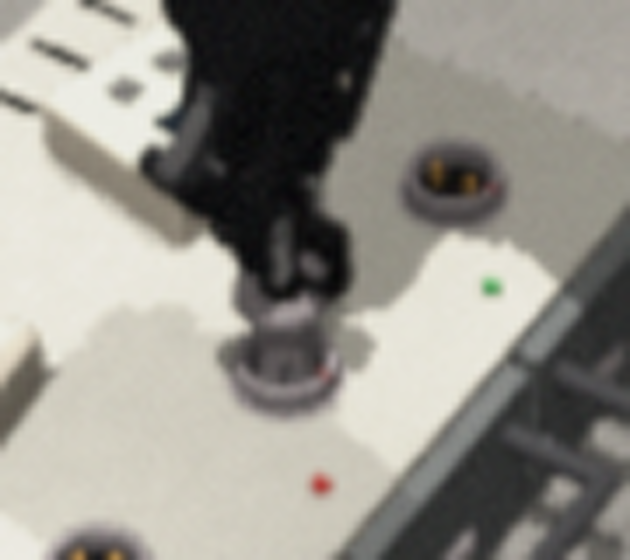

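```bash
python3 -m crank '[{"dp":[0,0,-0.0015],"rot":[0,0,0]},{"dp":[0,0,-0.0015],"rot":[0,0,0]},{"dp":[0,0,-0.001],"rot":[0,0,0]}]'
python3 -c "
from h import *
s=get_state();print(T_tool()[:3].round(4),s['wrist_force'],s['moment'])
q=shot('side');cv2.imwrite('pics/s9.png',cv2.resize(q['pixels'][140:220,190:280],None,fx=7,fy=7,interpolation=2))"
```

```text
time_s: 8.42
position: [0.6639, -0.0089, 0.1601]
tcp_rot: [23.3, 90.0, 107.3]
wrist_force: [-0.1, -0.7, -1.8]
opening: 0.0111
[[-0.000e+00 -9.945e-01  1.047e-01  6.639e-01]
 [ 1.000e-04  1.047e-01  9.945e-01 -8.900e-03]
 [-1.000e+00  1.000e-04  1.000e-04  1.601e-01]] [-0.05480685 -0.74904664 -1.79848991] [ 0.02696453 -0.00099404  0.02828679]
```

View pics/s9.png

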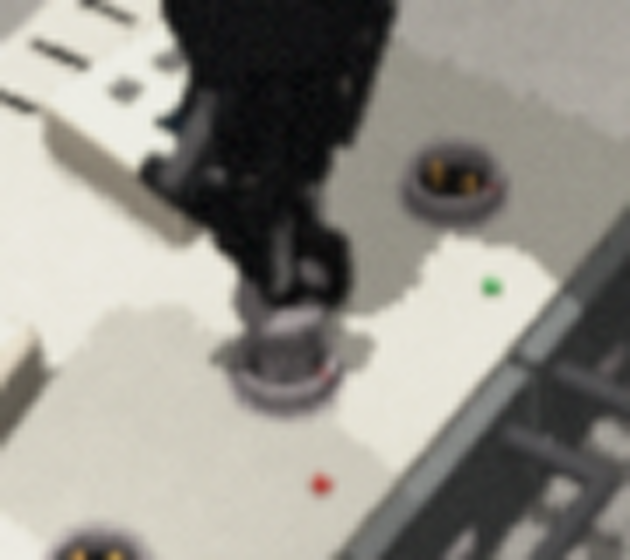

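```bash
python3 -m crank '[{"dp":[0,0,-0.0015],"rot":[0,0,0]},{"dp":[0,0,-0.0015],"rot":[0,0,0]},{"dp":[0,0,-0.001],"rot":[0,0,0]}]'
python3 -c "
from h import *
s=get_state();print(T_tool()[:3].round(4),s['wrist_force'],s['moment'])
p=shot('wrist')
from ov import ov
ov(p,'pics/o9.png',(.6607,-.0093),(.0026,-.0007),.028,S=5)
"
```

```text
time_s: 8.72
position: [0.6644, -0.0089, 0.1598]
tcp_rot: [-97.0, 89.8, -13.0]
wrist_force: [-8.7, 1.5, 24.5]
opening: 0.0109
[[ 2.900e-03 -9.945e-01  1.045e-01  6.644e-01]
 [-7.000e-04  1.045e-01  9.945e-01 -8.900e-03]
 [-1.000e+00 -3.000e-03 -4.000e-04  1.598e-01]] [-8.68809936  1.4995115  24.52311804] [ 3.66127762e-01  2.28065222e+00 -1.99909715e-03]
key foot [ 0.6619 -0.0094  0.0978] to lock [-0.0012  0.0001]
```

View pics/o9.png

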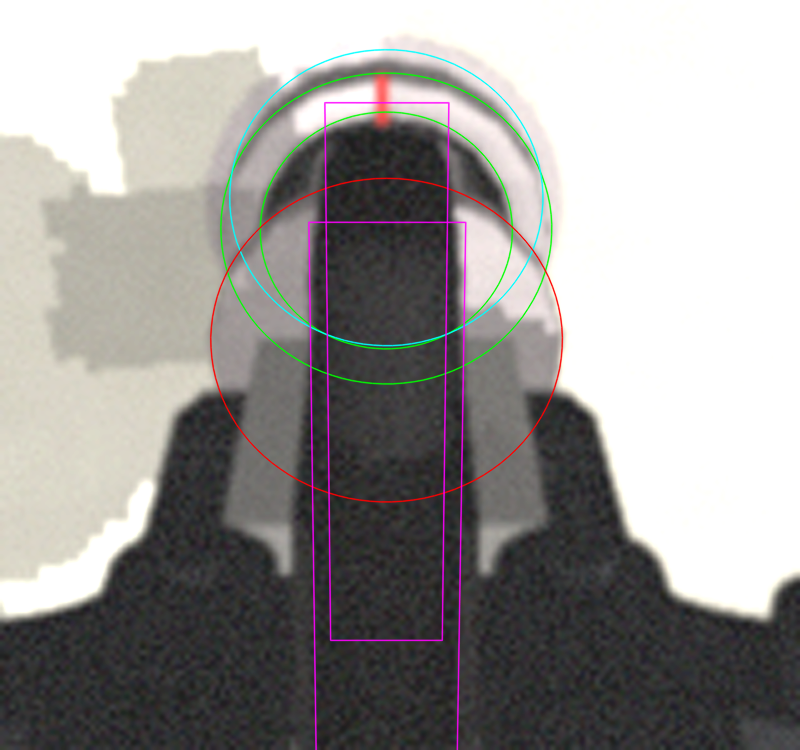

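```bash
python3 -m crank '[{"dp":[-0.0005,0,0.0025],"rot":[0,0,0]},{"dp":[0,0,0],"rot":[0,0,0]}]'
python3 -c "
from os_ import *
s=get_state();print(T_tool()[:3].round(4),s['wrist_force'],s['moment'])
q=shot('side')
# shift so ring overlay matches: use lock at observed
osd(q,'pics/os9.png',(.6643,-.0103),(.6643,-.0103),.100,roi=(150,215,200,265),S=9)
for r in place_of(q,'key_a'): print(r['confidence'],w(q,r['location']))
for r in place_of(q,'lock'): print(r['confidence'],w(q,r['location']))
"
```

```text
time_s: 8.93
position: [0.6638, -0.009, 0.1599]
tcp_rot: [-91.3, 89.9, -7.3]
wrist_force: [-0.3, 0.6, 12.6]
opening: 0.011
[[ 1.600e-03 -9.945e-01  1.046e-01  6.638e-01]
 [-2.000e-04  1.046e-01  9.945e-01 -9.000e-03]
 [-1.000e+00 -1.700e-03 -0.000e+00  1.599e-01]] [-0.30040328  0.61532904 12.63338733] [0.09003837 0.17496571 0.00075207]
0.81 [ 0.42398418 -0.36759905  0.01159004]
0.71 [ 0.5320215  -0.25889034 -0.00056581]
0.7 [ 0.66628173 -0.01013058  0.1016621 ]
0.6 [ 0.5842398  -0.37219256  0.01123236]
0.56 [ 0.66258577 -0.01175581  0.0997546 ]
```

View pics/os9.png

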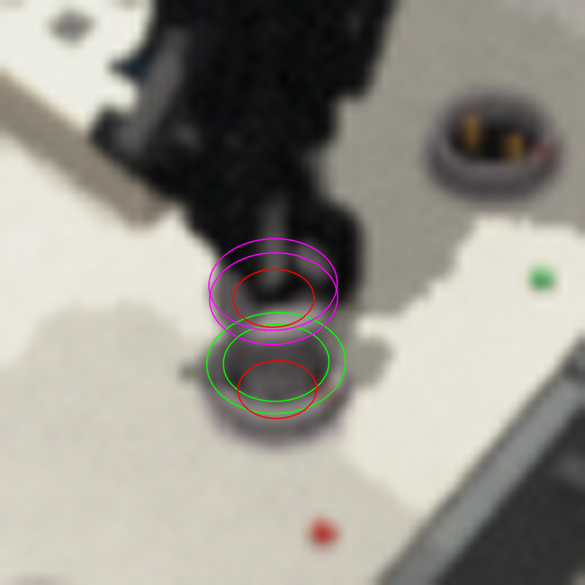

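Hard stop at TCP z 0.160: foot ≈ 0.10, i.e. on the floor, and the network puts the key at z 0.1017. So the middle key fits the lock. Next is the clockwise turn about the key's axis, compensating for the small in-hand offset.

```bash
python3 -m crank '[{"dp":[-0.0001,-0.0003,0.001],"rot":[0,0,-6]},{"dp":[-0.0001,-0.0003,0],"rot":[0,0,-7]},{"dp":[-0.0001,-0.0003,0],"rot":[0,0,-7]},{"dp":[-0.0001,-0.0003,0],"rot":[0,0,-7]},{"dp":[-0.0001,-0.0003,0],"rot":[0,0,-7]},{"dp":[-0.0001,-0.0003,0],"rot":[0,0,-7]},{"dp":[0,0,0],"rot":[0,0,0]}]'
python3 -c "
from h import *
s=get_state();print(T_tool()[:3].round(4),s['wrist_force'],s['moment'])"
```

```text
time_s: 9.67
position: [0.6631, -0.0101, 0.16]
tcp_rot: [13.7, 89.9, 56.4]
wrist_force: [1.1, 3.4, 3.6]
opening: 0.0112
[[ 9.000e-04 -6.781e-01  7.350e-01  6.631e-01]
 [ 1.300e-03  7.350e-01  6.781e-01 -1.010e-02]
 [-1.000e+00  4.000e-04  1.600e-03  1.600e-01]] [1.07845589 3.44131615 3.62245303] [ 1.03684181 -0.09603789  0.0084938 ]
```

```bash
python3 -m crank '[{"dp":[-0.0003,-0.0003,0],"rot":[0,0,-7]},{"dp":[-0.0003,-0.0003,0],"rot":[0,0,-7]},{"dp":[-0.0003,-0.0002,0],"rot":[0,0,-7]},{"dp":[-0.0003,-0.0002,0],"rot":[0,0,-7]},{"dp":[-0.0003,-0.0002,0],"rot":[0,0,-7]},{"dp":[-0.0002,0,0],"rot":[0,0,-7]},{"dp":[-0.0002,0,0],"rot":[0,0,-7]},{"dp":[0,0,0],"rot":[0,0,-2]}]'
python3 -m crank '[{"dp":[0,0,0],"rot":[0,0,0]},{"dp":[0,0,0],"rot":[0,0,0]}]'
python3 -c "
from h import *
s=get_state();T=T_tool();print(T[:3].round(4),s['wrist_force'],s['moment'],np.degrees(np.arctan2(T[1,2],T[0,2])))
p=shot('wrist');cv2.imwrite('pics/w10.png',p['pixels'])"
```

```text
time_s: 10.33
position: [0.6618, -0.0105, 0.16]
tcp_rot: [54.4, 89.8, 46.3]
wrist_force: [4.2, 6.9, 1.4]
opening: 0.0108
time_s: 10.5
position: [0.6618, -0.0105, 0.16]
tcp_rot: [55.7, 89.8, 48.0]
wrist_force: [4.7, 6.9, -0.0]
opening: 0.0109
[[ 0.0023  0.1339  0.991   0.6618]
 [ 0.0026  0.991  -0.1339 -0.0105]
 [-1.      0.0029  0.002   0.16  ]] [ 4.67347428  6.94648258 -0.02265643] [ 1.7923678  -1.02512497 -0.013034  ] -7.6950618156644826
```

View pics/w10.png

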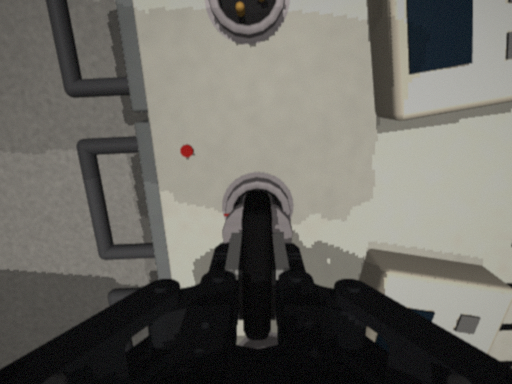

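```bash
python3 -m crank '[{"dp":[0.0005,0.001,0],"rot":[0,0,-3]},{"dp":[0,0,0],"rot":[0,0,0]},{"dp":[0,0,0],"rot":[0,0,0]}]'
python3 -c "
from h import *
s=get_state();T=T_tool();print(s['wrist_force'],s['moment'],np.degrees(np.arctan2(T[1,2],T[0,2])))"
python3 -m crank '[{"dp":[0,0,0],"rot":[0,0,0]},{"dp":[0,0,0],"rot":[0,0,0]},{"dp":[0,0,0],"rot":[0,0,0]},{"dp":[0,0,0.004],"rot":[0,0,0]},{"dp":[0,0,0.015],"rot":[0,0,0]},{"dp":[0,0,0.03],"rot":[0,0,0]},{"dp":[0,0,0.03],"rot":[0,0,0]},{"dp":[0,0,0.01],"rot":[0,0,0]}]' 0.036 40
python3 - <<'E'
from h import *
np.set_printoptions(precision=4,suppress=True)
T=T_tool();print(T)
p=shot("wrist");cv2.imwrite("pics/w11.png",p["pixels"])
q=shot("top");cv2.imwrite("pics/t11.png",cv2.resize(q["pixels"][80:240,160:340],None,fx=4,fy=4,interpolation=2))
r=shot("side");cv2.imwrite("pics/s11.png",cv2.resize(r["pixels"][110:260,170:310],None,fx=4,fy=4,interpolation=2))
for n,k in (("w",p),("t",q),("s",r)):
  for t in ["lock","drawer_handle","key_a"]:
    for m in place_of(k,t)[:5]:
        X=w(k,m["location"]);print(n,t,round(m["confidence"],2),X,proj(k,X).round())
E
```

```text
time_s: 10.8
position: [0.6619, -0.0103, 0.16]
tcp_rot: [50.0, 89.9, 39.3]
wrist_force: [3.1, 4.8, 1.6]
opening: 0.0107
[3.14430224 4.76877559 1.55939383] [ 1.32051768 -0.83580574  0.00697645] -10.737050887294172
time_s: 11.47
position: [0.6624, -0.0115, 0.2541]
tcp_rot: [-5.2, 89.7, -16.2]
wrist_force: [0.8, -1.5, 2.1]
opening: 0.0361
[[ 0.0053  0.1905  0.9817  0.6624]
 [-0.0015  0.9817 -0.1905 -0.0115]
 [-1.     -0.0005  0.0055  0.2541]
 [ 0.      0.      0.      1.    ]]
w lock 0.21 [ 0.6012 -0.007   0.0018] [208. 161.]
w drawer_handle 0.79 [0.538  0.0035 0.0727] [137. 176.]
w drawer_handle 0.25 [ 0.6654 -0.0061  0.1038] [259. 169.]
w key_a 0.82 [ 0.6629 -0.0074  0.1011] [257. 170.]
t lock 0.92 [ 0.6646 -0.0083  0.0974] [246. 171.]
t drawer_handle 0.82 [ 0.5424 -0.001   0.0702] [243. 219.]
t key_a 0.71 [ 0.5294 -0.4739  0.005 ] [416. 225.]
t key_a 0.65 [ 0.4274 -0.3697  0.0105] [379. 262.]
t key_a 0.61 [ 0.5844 -0.3701  0.0124] [379. 204.]
t key_a 0.56 [ 0.5287 -0.2572 -0.0021] [337. 224.]
s lock 0.89 [ 0.6647 -0.0076  0.0999] [230. 193.]
s drawer_handle 0.73 [ 0.6643 -0.0067  0.1003] [230. 194.]
s drawer_handle 0.69 [0.5486 0.0049 0.0731] [265. 218.]
s key_a 0.74 [ 0.4238 -0.3704  0.0091] [349. 165.]
s key_a 0.61 [ 0.5198 -0.4744 -0.0002] [332. 140.]
s key_a 0.61 [ 0.5313 -0.2589 -0.0024] [306. 178.]
s key_a 0.59 [ 0.6665 -0.0107  0.0986] [230. 193.]
s key_a 0.47 [ 0.5871 -0.3718  0.007 ] [303. 150.]
```

View pics/w11.png

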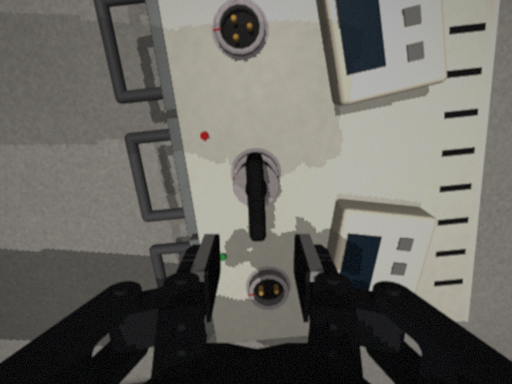

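View pics/s11.png

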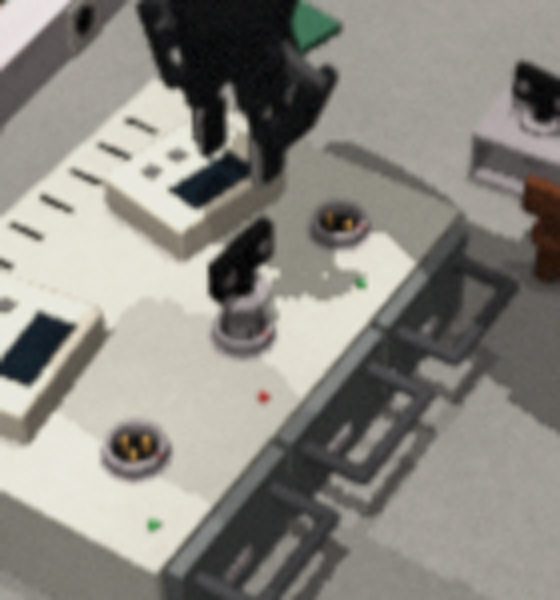

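```bash
python3 - <<'E'
from h import *
np.set_printoptions(precision=4,suppress=True)
p=shot("wrist");q=shot("top");r=shot("side")
print(p["T"][:3,3],get_state()["position"])
print(onplane(p,(137.5,176.5),.072),onplane(q,(243.3,218.7),.072),onplane(r,(265,218),.072))
print(tri([p,q],[(137.5,176.5),(243.3,218.7)]))
a=cv2.resize(p["pixels"][110:240,100:240],None,fx=3,fy=3,interpolation=2);b=cv2.resize(q["pixels"][160:240,200:290],None,fx=4.3,fy=4.3,interpolation=2)
c=cv2.resize(r["pixels"][180:260,230:310],None,fx=4.3,fy=4.3,interpolation=2)
H=390
f=lambda x:np.vstack([x,np.zeros((max(0,H-x.shape[0]),x.shape[1],3),np.uint8)])[:H]
cv2.imwrite("pics/hd.png",np.hstack([f(a),f(b)]));cv2.imwrite("pics/hds.png",c)
E
```

```text
[0.6736 0.0598 0.3916] [ 0.6613 -0.0109  0.2487]
[0.5384 0.0049 0.072 ] [ 0.5421 -0.0015  0.072 ] [0.5498 0.0051 0.072 ]
[0.5403 0.0017 0.0721]
```

View pics/hd.png

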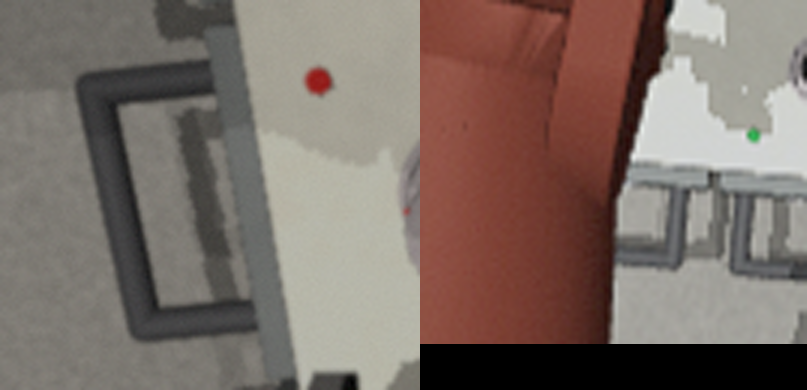

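The side view shows the key upright in the lock at (230,193), turned across the unit. The handle bar is at wrist px (140,178), which gives about (0.541, 0.001, 0.072). I'll go to the handle.

```bash
python3 -m crank '[{"dp":[-0.03,0.003,0],"rot":[0,0,2]},{"dp":[-0.04,0.004,0],"rot":[0,0,2]},{"dp":[-0.035,0.003,-0.015],"rot":[0,0,1]},{"dp":[-0.015,0.002,-0.035],"rot":[0,0,0]},{"dp":[0,0,-0.035],"rot":[0,0,0]},{"dp":[0,0,-0.03],"rot":[0,0,0]},{"dp":[0,0,-0.01],"rot":[0,0,0]},{"dp":[0,0,0],"rot":[0,0,0]}]'
python3 - <<'E'
from h import *
np.set_printoptions(precision=4,suppress=True)
print(T_tool())
p=shot("wrist");cv2.imwrite("pics/w12.png",p["pixels"])
E
```

```text
time_s: 12.88
position: [0.5396, 0.0015, 0.1214]
tcp_rot: [172.0, 89.8, 166.0]
wrist_force: [0.4, 0.3, 0.4]
opening: 0.0365
[[-0.0042  0.1047  0.9945  0.5396]
 [ 0.001   0.9945 -0.1047  0.0015]
 [-1.      0.0006 -0.0043  0.1214]
 [ 0.      0.      0.      1.    ]]
```

View pics/w12.png

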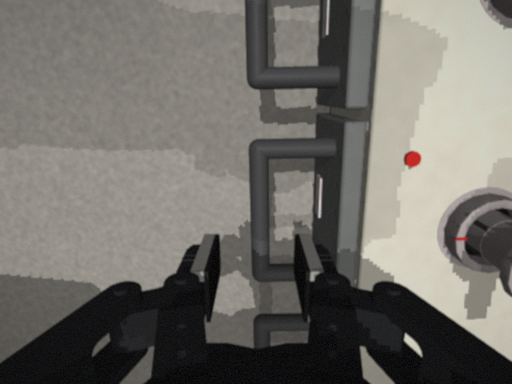

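```bash
python3 - <<'E'
from h import *
p=shot("wrist");print(onplane(p,(260.5,209),.072),onplane(p,(257,148),.072),onplane(p,(264,271),.072),get_state()["position"])
E
```

```text
[0.54229945 0.00271767 0.072     ] [0.54414899 0.04228827 0.072     ] [ 0.54014798 -0.04247021  0.072     ] [0.54204168 0.00088441 0.12527718]
```

```bash
python3 -m crank '[{"dp":[0,0.001,-0.025],"rot":[0,0,0]},{"dp":[0,0,-0.025],"rot":[0,0,0]},{"dp":[0,0,-0.015],"rot":[0,0,0]},{"dp":[0,0,-0.007],"rot":[0,0,0]},{"dp":[0,0,0],"rot":[0,0,0]}]'
python3 -m crank '[{"dp":[0,0,0],"rot":[0,0,0]},{"dp":[0,0,0],"rot":[0,0,0]},{"dp":[0,0,0],"rot":[0,0,0]}]' 0 40
```

```text
time_s: 13.4
position: [0.5417, 0.002, 0.0522]
tcp_rot: [-21.2, 90.0, -27.2]
wrist_force: [-0.8, -0.3, 0.3]
opening: 0.0359
time_s: 13.65
position: [0.5412, 0.0019, 0.054]
tcp_rot: [-109.5, 90.0, -115.5]
wrist_force: [-10.1, -0.2, 10.6]
opening: 0.0106
```

Gripped the bar (opening 10.6 mm). Now I'll pull along the unit's −x.

```bash
python3 -m crank '[{"dp":[-0.005,0.0005,0],"rot":[0,0,0]},{"dp":[-0.01,0.001,0],"rot":[0,0,0]},{"dp":[-0.015,0.0016,0],"rot":[0,0,0]},{"dp":[-0.02,0.0021,0],"rot":[0,0,0]},{"dp":[-0.02,0.0021,0],"rot":[0,0,0]},{"dp":[-0.015,0.0016,0],"rot":[0,0,0]},{"dp":[-0.01,0.001,0],"rot":[0,0,0]},{"dp":[-0.007,0.0007,0],"rot":[0,0,0]}]'
python3 -m crank '[{"dp":[0,0,0],"rot":[0,0,0]},{"dp":[0,0,0],"rot":[0,0,0]}]'
```

```text
time_s: 14.32
position: [0.4403, 0.0106, 0.054]
tcp_rot: [-44.6, 89.6, -50.7]
wrist_force: [1.7, -10.7, 1.2]
opening: 0.0105
time_s: 14.48
position: [0.4403, 0.0107, 0.054]
tcp_rot: [-51.8, 89.7, -57.9]
wrist_force: [-2.8, -10.7, 4.8]
opening: 0.0104
```

```bash
python3 -m crank '[{"dp":[0,-0.0015,0],"rot":[0,0,0]},{"dp":[0,0,0],"rot":[0,0,0]},{"dp":[0,0,0],"rot":[0,0,0]},{"dp":[0,0,0],"rot":[0,0,0]}]' 0.036
python3 -m crank '[{"dp":[0,0,0.005],"rot":[0,0,0]},{"dp":[0,0,0.02],"rot":[0,0,0]},{"dp":[0,0,0.035],"rot":[0,0,0]},{"dp":[0,0,0.04],"rot":[0,0,0]},{"dp":[0,0,0.04],"rot":[0,0,0]},{"dp":[0,0,0.04],"rot":[0,0,0]},{"dp":[0,0,0.02],"rot":[0,0,0]},{"dp":[0,0,0],"rot":[0,0,0]}]'
python3 - <<'E'
from h import *
np.set_printoptions(precision=4,suppress=True)
T=T_tool();print(T[:3,3])
p=shot("wrist");cv2.imwrite("pics/w13.png",p["pixels"])
q=shot("top");cv2.imwrite("pics/t13.png",q["pixels"])
r=shot("side");cv2.imwrite("pics/s13.png",r["pixels"])
for n,k in (("w",p),("t",q),("s",r)):
  for t in ["drawer_handle","key_a","meter_1"]:
    for m in place_of(k,t)[:5]:
        X=w(k,m["location"]);print(n,t,round(m["confidence"],2),X,proj(k,X).round())
E
```

```text
time_s: 14.82
position: [0.4396, 0.0113, 0.0521]
tcp_rot: [16.9, 90.0, 10.9]
wrist_force: [-0.7, 0.3, 0.0]
opening: 0.0358
time_s: 15.48
position: [0.4412, 0.0108, 0.2575]
tcp_rot: [-8.6, 89.6, -14.6]
wrist_force: [0.7, -0.4, -0.5]
opening: 0.036
[0.4412 0.0108 0.2575]
w key_a 0.56 [ 0.664  -0.0105  0.1038] [491. 172.]
t drawer_handle 0.59 [0.4424 0.0076 0.0724] [239. 257.]
t drawer_handle 0.27 [0.7796 0.0883 0.1006] [209. 127.]
t key_a 0.72 [ 0.5262 -0.2582 -0.0008] [337. 225.]
t key_a 0.65 [ 0.662  -0.0129  0.1   ] [248. 172.]
t key_a 0.6 [ 0.5309 -0.4725  0.005 ] [416. 224.]
t key_a 0.59 [0.78   0.0906 0.0998] [208. 127.]
t key_a 0.49 [ 0.5874 -0.3712  0.0124] [379. 203.]
t meter_1 0.83 [0.7828 0.0902 0.0983] [209. 126.]
t meter_1 0.59 [ 0.7572 -0.1098  0.099 ] [285. 136.]
s key_a 0.9 [ 0.6667 -0.0133  0.0987] [230. 192.]
s key_a 0.77 [ 0.4249 -0.3715  0.0109] [349. 164.]
s key_a 0.41 [ 0.5316 -0.2585 -0.0019] [305. 178.]
s meter_1 0.68 [ 0.7565 -0.1138  0.0977] [220. 160.]
s meter_1 0.67 [0.7817 0.0955 0.0982] [173. 204.]
```

View pics/s13.png

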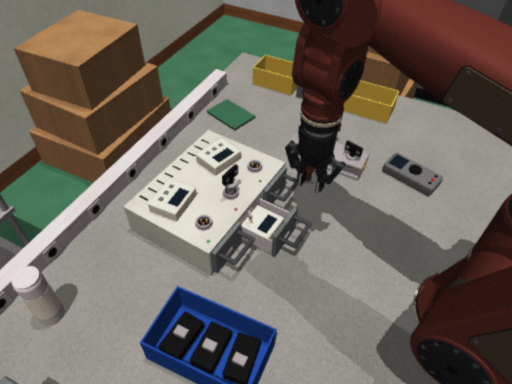

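View pics/w13.png

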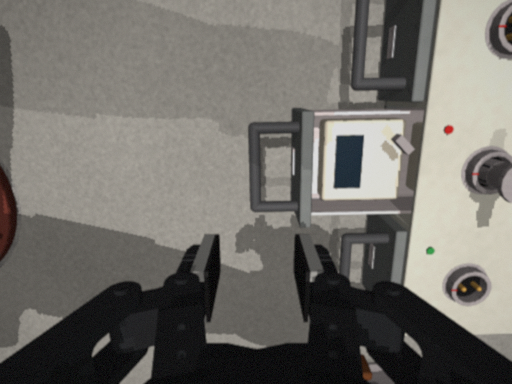

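```bash
python3 - <<'E'
from h import *
import cv2
p=shot("side");q=shot("top")
cv2.imwrite("pics/f.png",np.hstack([cv2.resize(p["pixels"][110:260,190:390],None,fx=2.6,fy=2.6,interpolation=2)[:390,:],cv2.resize(q["pixels"][150:280,200:300],None,fx=2.7,fy=3,interpolation=2)[:390]]))
E
```

```text
(no output)
```

View pics/f.png

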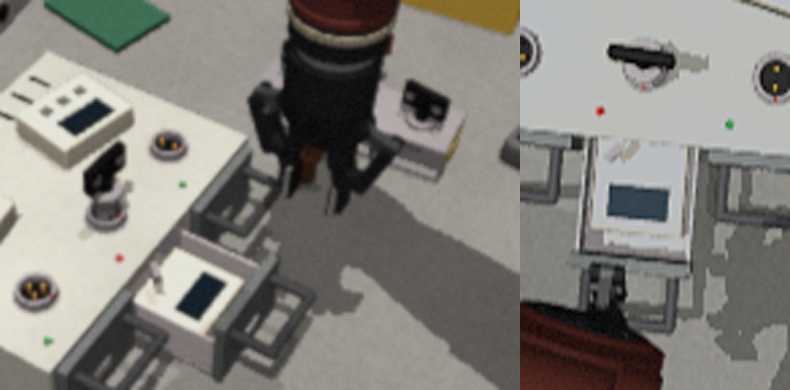

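The key stands upright and across the unit in the middle lock, the drawer is open, and the gripper is clear of everything. Handing in.

```bash
python3 -c "
from station import finish_job;print(finish_job())"
```

```text
the job is handed in; nothing more can be done
None
```

The job is handed in, with no verdict reported. The first key I tried, the middle one, went fully down in the middle lock. I turned it about 95° clockwise, left it standing in the lock, and pulled the drawer open about 10 cm. The other two keys, the brown look-alikes and the two meters were never touched.

**Last checks:**
- **Drawer:** the gripper travelled 101 mm while holding the handle, and the top camera puts the handle about 100 mm from where it was.
- **Key in the lock:** the networks put its foot at z 0.099 to 0.104 (the lock floor is at 0.100). In the pictures it stands upright with its wing across the unit.
- **Meters and other keys:** the meters are within about 5 mm of their first readings. For the stand keys, the last networks found one each from the top and side cameras, at their start places.
- **Gripper and time:** it is open, about 26 cm above the table and touching nothing, at about 15.5 s of the 72 s.

**Disagreements:**
- The cameras differ by up to 4 mm on the lock's position.
- They differ by up to 12 mm on the handle's position.
- The key's place in the hand was uncertain by about 1 to 2 mm; it went down without trouble.

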